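# Close up the socket chest

## Robot

A 7-joint arm with a two-finger parallel gripper is mounted at the origin on the work surface. World frame = base frame: x ahead of the robot, y to its left, z up, the work surface at z = 0. Lengths are in m, angles in rad, forces in N, time in s.
With the tool pointing down it reaches from about 0.4 to 0.85 m from the base axis. Payload 4.5 kg.
Tool frame: the origin (TCP) lies between the finger pads; the fingertips stand 19 mm ahead of it and the grasp point (between the pads) is the TCP (r.tips_ahead is the distance from the TCP to the fingertips, in m); z points along the fingers, y is the line along which they close (so a half turn about z gives the same grasp; the last joint's range is limited). The gripper opens to 88 mm and grips with 3 to 60 N. Pads are 18 mm wide; open, the fingers measure 123 mm over their backs; the gripper's body (75 mm by 187 mm) begins 45 mm behind the grasp point.
Start: joints at [-1.259, 0.689, -0.195, 1.565, 0.157, 0.902, -0.215], TCP at [0.171, 0.601, 0.235] pointing down, gripper open.
Joint ranges: [-3.01, 3.01], [-0.46, 2.08], [-1.47, 1.51], [0.13, 2.56], [-1, 4.14], [0.04, 2.09], [-2.66, 2.66]. Speed limits (rad/s): [2.57, 2.57, 3.14, 3.14, 3.14, 3.14, 3.14].

## Interface

Orientations are given as a unit quaternion [x, y, z, w].
In Python, from plant import r, cams, models gives the robot as it stands. The module is installed in compiled form; this text tells all that it offers.
- The arm moves only by the tool jog_arm, never from a script. Its arguments are lists of equal length, an entry for each row: "turn": the turn, a rotation vector about the tool's x, y, z in rad, a list of three; "translation": the shift along the tool's x, y, z in m, a list of three; "grip": the closure, from 0 (fully open) to 1 (shut). In form: {"turn": [[ax, ay, az], ...], "translation": [[tx, ty, tz], ...], "grip": [grip, ...]}. A call has 1 to 20 rows; each row is the pose to reach, as a shift and turn from the pose commanded when the call began, along the tool's axes at that moment; what a row does not reach only later rows make up. A row lasts 1/8 s, in which the tool goes at most 62.5 mm and 10.7 degrees, less where a joint would pass 70% of its speed; a pose out of reach is approached as far as the arm can. A call with a gripper value outside its range is refused whole. The fingers move at their own pace and stop on an object; "force" is the grip in N (left out, the last holds). Time passes only in rows, so rows that repeat a pose let the fingers close. It gives the time, the measured TCP pose, the force, the opening and the grip force at its end, in the units of the state.
- r.get_state(): the state, without advancing time (a new reading comes with each control period).
- cams.snapshot(name): name is "side" or "top"; returns the picture (420x560x3 uint8, red, green, blue); there is no depth.
- cams.camera_params(name): a dict with "fx", "fy", "cx", "cy" (pixels), "eye" and "orientation" of the camera in the world. Camera axes: x right, y up, looking along -z (the intrinsics and any distortion apply to the point x, -y, -z); pixel columns grow to the right and rows downward; lengths in m; the calibration is good to about 2 mm. A picture is of the moment at which its call begins. camera_params takes no time and is no camera call.
- r.finish_job(): hands the job in; it is judged then, once.
Trained networks look in the newest picture that a camera, given by its name, has taken for a name from the list of things; names that differ only in an ending like _2 or _b are one class to them, and where a whole thing is asked for, a point or a joint stands for the part that bears it (a point fixed in the world has none). Each returns a list of dicts, best first, with "p" (0 to 1); they miss things now and then, are a little off and sometimes report something else, mostly with a low value. They report only what shows in the picture. A call takes as long as a camera call.
- models.find_in(camera, name): "position" ([x, y, z] in m, in world coordinates, good to about 4 mm: the middle of the surface that is visible of it).
- models.masks_of(camera, name): "pixels" (420x560 bool, what is visible of it).
- models.place_of(camera, name): "position" ([x, y, z] in m, in world coordinates, good to about 4 mm: a listed point, or the origin of a listed thing).
The state is a dict: "clock": time; "q": joint angles; "qd": joint speeds; "joint_torque": joint torques, N m; "tool_pos": TCP position; "eef_rot": TCP orientation; "contact_force": force on the tool from outside, world axes, zero at the start; "moment": the same for the moment, N m; "opening": opening from 0.0 (shut) to 1.0 (fully open); "finger_force": force on a finger pad.
Only numpy, scipy, OpenCV 4.12 (cv2) and the standard library are available. Lean on these libraries where they do the work, as an engineer would, in place of code of your own. Each camera call takes 0.05 s, during which the arm holds its last target. There are 200 camera calls.

## Task

Close up the red tool chest on the bench: push both of its open drawers fully home, and push its raised lid over and down until it lies flat shut. Only push with the fingertips: pick nothing up, slam nothing, do not shove, tip or lift the chest, and leave the other things on the bench and in the chest where they are.

Things in the scene. Friction and masses are not known exactly. Their poses are not given: they have to be found in the camera images.
- chest: Red steel tool chest, loose on the bench but heavy (about 6 to 9 kg), 180 deep (its x) by 260 wide (its y) by 95 tall without the lid. Origin: centre of its underside. Its x axis points from the front to the hinge side; the front with the drawers faces its -x. The upper 29 mm is an open well (floor 66 mm up) that the lid covers.
- drawer_a_lip (a point): Middle of the outer edge of the aluminium pull lip of drawer a (the one on the chest's +y side). The lip is a ledge 117 mm wide and 6 mm thick, centred 55 mm above the bench, that stands 10 mm out from the drawer's red front; the front is 117 mm wide and spans 14 to 60 mm above the bench. The drawer is an open box 30 mm deep behind its front. When shut, the front stands 6 mm deep in the plane of the chest's front face and the lip 10 mm out of it.
- drawer_b_lip (a point): The same point on drawer b (the one on the chest's -y side), built alike.
- drawer_a (a joint): How far drawer a is out, in m: 0 is fully home (a hard stop), up to 0.09. It slides along the chest's x axis and stays where it is left; about 3 N moves it.
- drawer_b (a joint): The same for drawer b.
- lid (a joint): Angle of the lid in rad: 0 is flat shut (a hard stop), about 1.57 is upright, more leans back past upright, at most 1.95. The stiff hinge holds the lid at any angle; about 3 to 6 N at its free edge moves it.
- lid_hinge (a point): Middle of the lid's hinge line, 90 mm behind the chest's centre (its +x) and 95 mm above the bench; the hinge line runs along the chest's y.
- lid_edge (a point): Middle of the lid's free edge, on its outer face. The lid is a flat red plate 180 mm from hinge to free edge, 264 mm wide and 8 mm thick, with a raised outer panel of 3 mm; rows of small fixed sockets line its inner face. Shut, its top is 104 to 107 mm above the bench.
- socket_front_c (a point): Centre of a loose steel socket, 28 mm across and 50 mm tall, that stands on the bench in front of the chest. Leave alone.
- socket_well_c (a point): Centre of a loose small steel socket, 22 mm across and 17 mm tall, that stands in the well of the chest under the lid. Leave alone.
- jar: Loose jar with a yellow cap, 56 mm across and 65 mm tall, behind one end of the chest (its +x, -y corner); origin at the centre of its underside. Leave alone.
- spray_can: Loose upright spray can, 60 mm across and 190 mm tall; origin at the centre of its underside. Leave alone.
- bottle: Loose upright amber bottle, 60 mm across and 200 mm tall; origin at the centre of its underside. Leave alone.
- tray: Loose shallow yellow tray, 300 by 220 by 18 mm; origin at the centre of its underside. Leave alone.
- carburettor: Loose aluminium carburettor in the tray, about 130 by 80 by 84 mm; origin under its middle. Leave alone.
- wrench: Loose steel wrench, 140 mm long, in the tray. Leave alone.

How it is judged:
By the outcome, as a careful person would: the job done as asked, in the order asked, and still so for the second after the job is handed in, with the robot touching nothing.
It also fails if it takes over 66 s, if anything falls off the work surface, if the arm or the gripper's body presses on something with over 40 N, if the wrist force passes 120 N, or if a joint passes its speed limit or range.

## Working session

There is one attempt and no reset: what is moved stays moved. The work goes in short steps, Python scripts to look and compute and a tool call to move; the robot and the scene stay as the last step left them, time stands still between calls to the robot, and variables do not carry over. Pictures are saved under pics/ and viewed, at most 10 in all, crops included, and the job is handed in when it is done.

Besides the shell and the picture viewer there is one more tool, called after ">>>" as name(argument=value, ...), one argument or row to a line, values as JSON. jog_arm: Moves the arm, as the interface text tells. Its arguments: {"type":"object","properties":{"turn":{"type":"array"},"translation":{"type":"array"},"grip":{"type":"array"},"force":{"type":"number"}},"required":["turn","translation","grip"]}

```bash
mkdir -p pics; cat > h.py <<'E'
import numpy as np,cv2
from plant import r,cams,models
from scipy.spatial.transform import Rotation as R
def proj(n,P):
    c=cams.camera_params(n)
    p=R.from_quat(c["orientation"]).inv().apply(np.array(P,float)-c["eye"])
    return c["cx"]+c["fx"]*p[...,0]/-p[...,2], c["cy"]-c["fy"]*p[...,1]/-p[...,2]
E
python3 - <<'E'
from h import *
for n in("side","top"):
    cv2.imwrite(f"pics/{n}0.png",cams.snapshot(n)[:,:,::-1])
    print(n,cams.camera_params(n))
    for k in["chest","drawer_a_lip","drawer_b_lip","lid_hinge","lid_edge","socket_front_c","socket_well_c","jar","spray_can","bottle","tray","carburettor"]:
        print(k,[(np.round(d["position"],3).tolist(),round(d["p"],2)) for d in models.place_of(n,k)[:2]])
s=r.get_state();print(s["clock"],s["tool_pos"],s["eef_rot"],R.from_quat(s["eef_rot"]).as_matrix().round(3),r.tips_ahead)
E
```

```text
side {'fx': 426.80194653844734, 'fy': 426.80194653844734, 'cx': 277.89525702971673, 'cy': 216.97047333652313, 'eye': array([1.3070116 , 0.57996771, 1.05705479]), 'orientation': array([0.17151431, 0.34933834, 0.83018629, 0.39916951])}
chest [([0.528, -0.039, -0.003], 0.65)]
drawer_a_lip [([0.441, -0.174, 0.052], 0.77)]
drawer_b_lip [([0.559, -0.216, 0.055], 0.89)]
lid_hinge [([0.568, -0.517, 0.006], 0.67), ([0.53, -0.038, 0.0], 0.44)]
lid_edge [([0.556, 0.084, 0.273], 0.97), ([0.513, -0.522, 0.0], 0.52)]
socket_front_c [([0.467, -0.274, 0.029], 0.42)]
socket_well_c [([0.701, 0.087, -0.005], 0.5), ([0.502, -0.088, 0.075], 0.48)]
jar [([0.702, 0.088, -0.002], 0.97), ([0.558, -0.215, 0.056], 0.2)]
spray_can [([0.59, 0.499, -0.003], 0.65)]
bottle [([0.438, 0.499, -0.008], 0.68)]
tray [([0.513, -0.523, 0.003], 0.82)]
carburettor [([0.404, -0.52, 0.003], 0.73), ([0.501, -0.087, 0.075], 0.21)]
top {'fx': 520.4606059958548, 'fy': 520.4606059958548, 'cx': 280.0171221698863, 'cy': 201.65980406304178, 'eye': array([ 0.32440676, -0.02300342,  1.82794043]), 'orientation': array([ 0.04118057, -0.04213333, -0.69615398,  0.71547088])}
chest [([0.529, -0.038, -0.001], 0.61)]
drawer_a_lip [([0.435, -0.174, 0.056], 0.81)]
drawer_b_lip [([0.56, -0.218, 0.059], 0.89), ([0.53, -0.034, -0.001], 0.32)]
lid_hinge [([0.546, 0.052, 0.096], 0.64)]
lid_edge [([0.555, 0.084, 0.273], 0.88)]
socket_front_c [([0.462, -0.276, 0.025], 0.63)]
socket_well_c [([0.5, -0.09, 0.077], 0.55), ([0.464, -0.274, 0.026], 0.31)]
jar [([0.697, 0.089, 0.002], 0.53), ([0.438, 0.496, 0.002], 0.25)]
spray_can []
bottle [([0.437, 0.497, -0.001], 0.61)]
tray [([0.512, -0.52, -0.001], 0.94)]
carburettor [([0.565, -0.521, 0.007], 0.87)]
1.3 [0.17133487 0.60106089 0.23461585] [ 1.38417221e-01  9.90374006e-01  8.98540066e-06 -2.75235161e-05] [[-0.962  0.274 -0.   ]
 [ 0.274  0.962  0.   ]
 [ 0.     0.    -1.   ]] 0.019
```

View pics/side0.png

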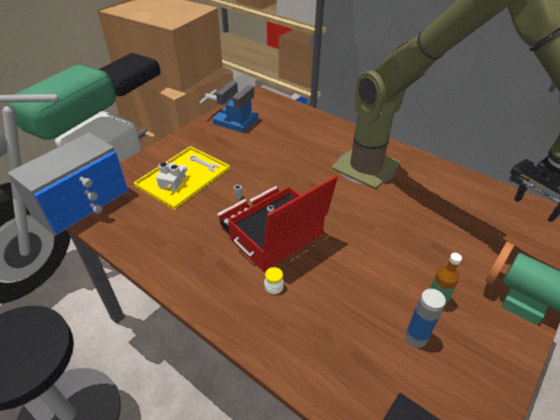

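View pics/top0.png

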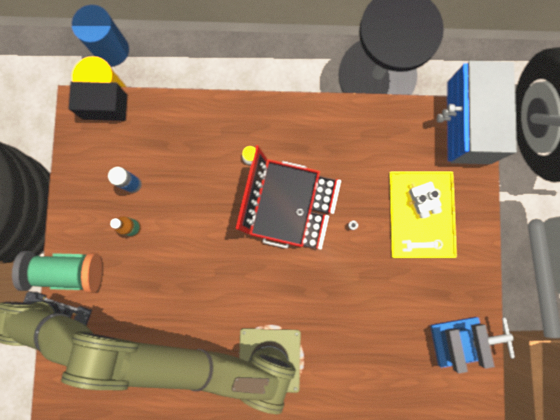

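The pictures match the network's findings. The chest is ahead of the robot, with its front facing world −y and its lips near (330,195) and (322,235) in the top view. The raised lid is on the +y side, near (252,195), and the loose socket stands in front at (353,225). Next I'll fit the chest pose and check it with an overlay.

```bash
python3 - <<'E'
from h import *
from scipy.optimize import least_squares
obs=[("c",.5285,-.0385),("h",.546,.052),("a",.438,-.174),("b",.5595,-.217),("e",.5555,.084)]
def pts(x):
    cx,cy,t,oa,ob,e=x;u=np.array([np.cos(t),np.sin(t)]);v=np.array([-u[1],u[0]]);c=np.array([cx,cy])
    return dict(c=c,h=c+.09*u,a=c-(.1+oa)*u+.0625*v,b=c-(.1+ob)*u-.0625*v,e=c+(.09+e)*u)
f=lambda x:np.concatenate([pts(x)[k]-[X,Y] for k,X,Y in obs])
s=least_squares(f,[.53,-.04,1.38,.05,.07,.03]);x=s.x;print(x.round(4),np.degrees(x[2]),(f(x)*1000).round(1))
np.save("x.npy",x)
t=x[2];u=np.array([np.cos(t),np.sin(t),0]);v=np.array([-u[1],u[0],0]);z=np.array([0,0,1.]);c=np.array([x[0],x[1],0])
im=cams.snapshot("top")[:,:,::-1].copy()
def poly(L,col):
    P=np.array([c+a*u+b*v+h*z for a,b,h in L]);px=np.stack(proj("top",P),1)
    S=5;x0,y0=225,140
    cv2.polylines(big,[((px-[x0,y0]+.5)*S).astype(int)],True,col,1)
big=cv2.resize(im[140:255,225:375],None,fx=5,fy=5,interpolation=cv2.INTER_CUBIC)
poly([(-.09,-.13,.095),(-.09,.13,.095),(.09,.13,.095),(.09,-.13,.095)],(0,255,0))
for o,b in((x[3],.0625),(x[4],-.0625)):
    poly([(-.1-o,b-.0585,.055),(-.1-o,b+.0585,.055),(-.09-o,b+.0585,.055),(-.09-o,b-.0585,.055)],(255,255,0))
poly([(.09,-.132,.095),(.09,.132,.095),(.09+x[5],.132,.273),(.09+x[5],-.132,.273)],(255,0,255))
cv2.imwrite("pics/ov.png",big)
print("u",u,"v",v)
E
```

```text
[ 0.5297 -0.0376  1.3759  0.0515  0.0702  0.0343] 78.83331596293402 [ 1.2  0.9  1.1 -1.3  1.  -0.2 -1.5  0.3 -1.8  0.3]
u [0.19366392 0.98106793 0.        ] v [-0.98106793  0.19366392  0.        ]
```

View pics/ov.png

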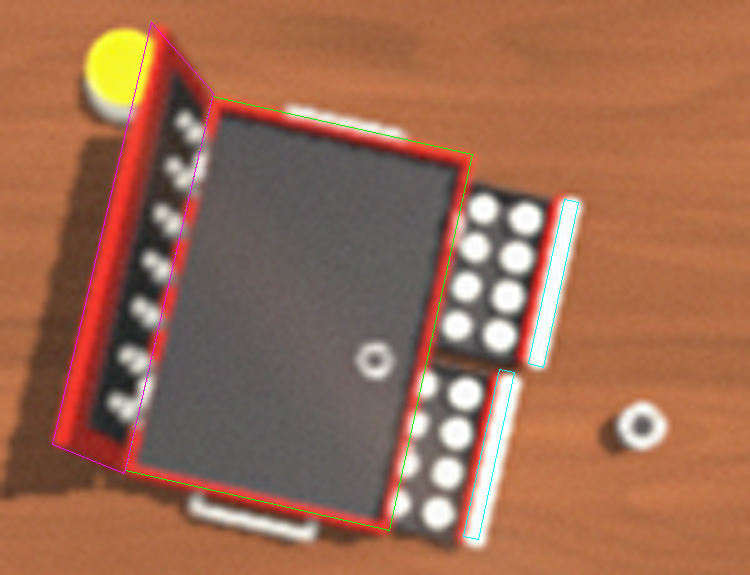

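The overlay fits to about 2 mm, so I'll work out the approach in tool axes.

```bash
cat >> h.py <<'E'
x=np.load("x.npy");t=x[2];u=np.array([np.cos(t),np.sin(t),0]);v=np.array([-u[1],u[0],0]);c=np.array([x[0],x[1],0])
def W(a,b,z): return c+a*u+b*v+[0,0,z]     # chest coords -> world TCP
RT=R.from_matrix(np.stack([u,-v,[0,0,-1]],1))
def go(pts,p0=None,R0=None):
    s=r.get_state();p0=s["tool_pos"] if p0 is None else p0;R0=R.from_quat(s["eef_rot"])
    print("turn",(R0.inv()*RT).as_rotvec().round(4))
    for p in pts: print(np.round(p,3),"->",R0.inv().apply(np.array(p)-p0).round(4))
def ch(p): d=np.array(p)-c;return np.round([d@u,d@v,d[2]],4)
E
python3 - <<'E'
from h import *
go([(.25,.5,.42),(.42,.2,.42),(.42,-.2,.40),W(-.185,.0675,.2),W(-.185,.0675,.064)])
print(ch([.464,-.275,0]),ch([.70,.0885,0]),ch([.501,-.0885,.07]))
E
```

```text
turn [ 1.0000e-04 -2.0000e-04  1.4879e+00]
[0.25 0.5  0.42] -> [-0.1033 -0.0756 -0.1853]
[0.42 0.2  0.42] -> [-0.3491 -0.3175 -0.1854]
[ 0.42 -0.2   0.4 ] -> [-0.4588 -0.7022 -0.1655]
[ 0.428 -0.206  0.2  ] -> [-0.4678 -0.7059  0.0345]
[ 0.428 -0.206  0.064] -> [-0.4678 -0.706   0.1705]
[-0.2456  0.0184  0.    ] [ 0.1567 -0.1427  0.    ] [-0.0555  0.0183  0.07  ]
```

>>> jog_arm(
  turn=[
    [0,0,0.1],
    [0,0,0.25],
    [0,0,0.4],
    [0,0,0.5],
    [0,0,0.6],
    [0,0,0.7],
    [0,0,0.8],
    [0,0,0.9],
    [0,0,1.0],
    [0,0,1.1],
    [0,0,1.1],
    [0,0,1.2],
    [0,0,1.3],
    [0,0,1.4],
    [0,0,1.488],
    [0,0,1.488],
    [0,0,1.488],
    [0,0,1.488],
    [0,0,1.488],
    [0,0,1.488],
  ],
  translation=[
    [-0.103,-0.076,-0.185],
    [-0.103,-0.076,-0.185],
    [-0.103,-0.076,-0.185],
    [-0.103,-0.076,-0.185],
    [-0.349,-0.317,-0.185],
    [-0.349,-0.317,-0.185],
    [-0.349,-0.317,-0.185],
    [-0.349,-0.317,-0.185],
    [-0.349,-0.317,-0.185],
    [-0.349,-0.317,-0.185],
    [-0.349,-0.317,-0.185],
    [-0.459,-0.702,-0.166],
    [-0.459,-0.702,-0.166],
    [-0.459,-0.702,-0.166],
    [-0.459,-0.702,-0.166],
    [-0.459,-0.702,-0.166],
    [-0.459,-0.702,-0.166],
    [-0.459,-0.702,-0.166],
    [-0.459,-0.702,-0.166],
    [-0.459,-0.702,-0.166],
  ],
  grip=[1,1,1,1,1,1,1,1,1,1,1,1,1,1,1,1,1,1,1,1],
  force=20,
)

```text
clock: 3.85
tool_pos: [0.4209, -0.1976, 0.4004]
eef_rot: [0.771, 0.636, 0.0, -0.001]
contact_force: [0.9, 0.4, 0.0]
opening: 0.004
finger_force: 0.0
```

```bash
python3 - <<'E'
from h import *
s=r.get_state();print(s["clock"],s["q"],s["tool_pos"],s["contact_force"],s["opening"])
go([W(-.185,.0675,.2),W(-.185,.0675,.064)])
E
```

```text
3.85 [ 0.02538092  0.2999345   0.44088869  1.77816432 -0.14384609  1.09575427
  0.3239798 ] [ 0.4209488  -0.19763952  0.40040466] [0.87244377 0.39074588 0.00827993] 0.003769376999094143
turn [-0.0004 -0.0016  0.0037]
[ 0.428 -0.206  0.2  ] -> [-0.0073  0.0082  0.2004]
[ 0.428 -0.206  0.064] -> [-0.0075  0.0083  0.3364]
```

>>> jog_arm(
  turn=[
    [0,0,0],
    [0,0,0],
    [0,0,0],
    [0,0,0],
    [0,0,0],
    [0,0,0],
    [0,0,0],
    [0,0,0],
    [0,0,0],
    [0,0,0],
  ],
  translation=[
    [-0.006,0.009,0.05],
    [-0.006,0.009,0.11],
    [-0.006,0.009,0.17],
    [-0.006,0.009,0.22],
    [-0.006,0.009,0.26],
    [-0.006,0.009,0.29],
    [-0.006,0.009,0.32],
    [-0.006,0.009,0.336],
    [-0.006,0.009,0.336],
    [-0.006,0.009,0.336],
  ],
  grip=[1,1,1,1,1,1,1,1,1,1],
)

```text
clock: 5.1
tool_pos: [0.4288, -0.2065, 0.0652]
eef_rot: [0.772, 0.636, 0.001, 0.0]
contact_force: [-0.3, 0.2, -0.4]
opening: 0.004
finger_force: 0.0
```

```bash
python3 - <<'E'
from h import *
s=r.get_state();print(s["clock"],ch(s["tool_pos"]),s["contact_force"])
cv2.imwrite("pics/d0.png",cv2.resize(cams.snapshot("side")[120:300,180:380,::-1],None,fx=3,fy=3))
E
```

```text
5.1 [-0.1852  0.0662  0.0652] [-0.28978407  0.19775332 -0.43406749]
```

View pics/d0.png

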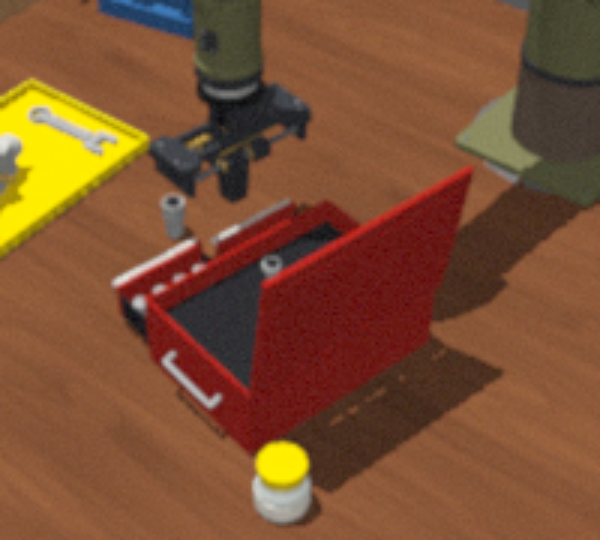

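The fingers are down in front of drawer a and clear of the loose socket (tip near (235,190) in the crop, socket at (173,215)). I'll push drawer a now.

>>> jog_arm(
  turn=[
    [0,0,0],
    [0,0,0],
    [0,0,0],
    [0,0,0],
    [0,0,0],
    [0,0,0],
    [0,0,0],
    [0,0,0],
    [0,0,0],
    [0,0,0],
    [0,0,0],
    [0,0,0],
    [0,0,0],
  ],
  translation=[
    [0.007,0,0],
    [0.014,0,0],
    [0.019,0,0],
    [0.024,0,0],
    [0.03,0,0],
    [0.036,0,0],
    [0.042,0,0],
    [0.048,0,0],
    [0.054,0,0],
    [0.06,0,0],
    [0.064,0,0],
    [0.067,0,0],
    [0.067,0,0],
  ],
  grip=[1,1,1,1,1,1,1,1,1,1,1,1,1],
)

```text
clock: 6.78
tool_pos: [0.441, -0.1416, 0.0646]
eef_rot: [0.772, 0.635, 0.0, -0.0]
contact_force: [0.8, -0.9, -0.1]
opening: 0.006
finger_force: 0.0
```

```bash
python3 - <<'E'
from h import *
s=r.get_state();print(s["clock"],ch(s["tool_pos"]),s["contact_force"]@u)
cams.snapshot("top");print([(ch(d["position"]),d["p"]) for d in models.place_of("top","drawer_a_lip")])
E
```

```text
6.775 [-0.1192  0.0669  0.0646] -0.7115435978554288
[(array([0.5441, 0.0458, 0.0009]), 0.2)]
```

>>> jog_arm(
  turn=[
    [0,0,0],
    [0,0,0],
    [0,0,0],
    [0,0,0],
  ],
  translation=[
    [0.002,0,0],
    [0.004,0,0],
    [0.006,0,0],
    [0.008,0,0],
  ],
  grip=[1,1,1,1],
)

```text
clock: 7.38
tool_pos: [0.4425, -0.1337, 0.0646]
eef_rot: [0.773, 0.635, 0.0, -0.0]
contact_force: [0.7, -0.2, 0.4]
opening: 0.006
finger_force: 0.0
```

>>> jog_arm(
  turn=[
    [0,0,0],
    [0,0,0],
  ],
  translation=[
    [0.001,0,0],
    [0.002,0,0],
  ],
  grip=[1,1],
)

```text
clock: 7.62
tool_pos: [0.4429, -0.1319, 0.0646]
eef_rot: [0.773, 0.635, 0.0, -0.0]
contact_force: [0.4, -0.5, -0.6]
opening: 0.006
finger_force: 0.0
```

```bash
python3 - <<'E'
from h import *
s=r.get_state();print(s["clock"],ch(s["tool_pos"]),s["contact_force"]@u,s["moment"],s["joint_torque"])
a=cv2.resize(cams.snapshot("side")[140:270,200:345,::-1],None,fx=4,fy=4,interpolation=cv2.INTER_CUBIC)
cv2.imwrite("pics/d1.png",a)
E
```

```text
7.625 [-0.1093  0.0669  0.0646] -0.4463064028152482 [-0.08375873  0.12106184  0.03649383] [ 5.20977611e-02 -4.53924537e+01  2.62246884e+00 -2.82048494e+00
 -7.25744903e-04  5.41915919e-02  1.01599388e-02]
```

View pics/d1.png

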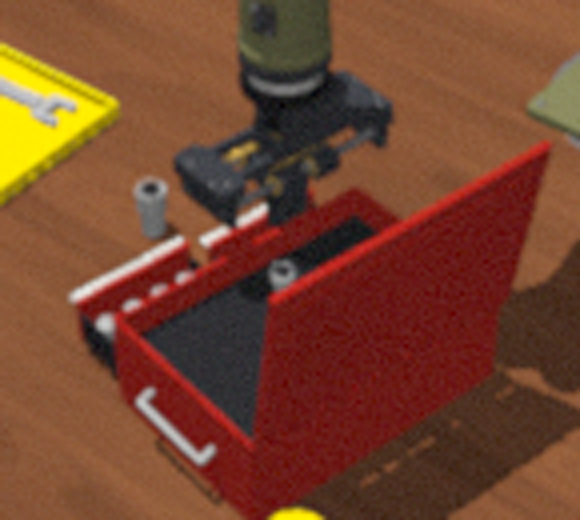

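```bash
python3 - <<'E'
from h import *
for n in("side","top"):
    im=cams.snapshot(n)
    print(n,[(ch(d["position"]),round(d["p"],2)) for d in models.find_in(n,"drawer_a_lip")],[(ch(d["position"]),round(d["p"],2)) for d in models.place_of(n,"drawer_a_lip")])
    # measured position of lip: bright low-saturation pixels along rays v=.02 (uncovered end), z=.058
    for vv in(.012,.02,.028,.035,.105,.115):
        al=np.arange(-.17,-.085,.002)
        X,Y=proj(n,np.array([c+a*u+vv*v+[0,0,.058] for a in al]))
        g=cv2.remap(im,X.astype(np.float32)[None],Y.astype(np.float32)[None],1)[0].astype(int)
        print(vv,[round(float(a),3) for a,p in zip(al,g) if p.min()>150])
E
```

```text
side [(array([-0.1408,  0.037 ,  0.0564]), 0.52)] [(array([-0.1524,  0.0606,  0.0548]), 0.5)]
0.012 [-0.156, -0.154, -0.152, -0.15, -0.148, -0.146]
0.02 [-0.156, -0.154, -0.152, -0.15, -0.148, -0.146]
0.028 [-0.154, -0.152, -0.15, -0.148, -0.146]
0.035 []
0.105 []
0.115 []
top [(array([ 0.1079, -0.0009,  0.2167]), 0.34)] []
0.012 []
0.02 []
0.028 []
0.035 []
0.105 []
0.115 []
```

```bash
python3 - <<'E'
from h import *
im=cams.snapshot("side")[:,:,::-1].copy()
S=8;x0,y0=235,165
big=cv2.resize(im[y0:y0+60,x0:x0+80],None,fx=S,fy=S,interpolation=cv2.INTER_CUBIC)
def L(P,col):
    px=np.stack(proj("side",np.array(P)),1);cv2.polylines(big,[((px-[x0,y0]+.5)*S).astype(int)],True,col,1)
p=r.get_state()["tool_pos"]
for dz,col in((-.019,(0,255,0)),(.02,(255,255,0))):
    L([p+a*u+b*v+[0,0,dz] for a,b in((-.009,-.018),(-.009,.018),(.009,.018),(.009,-.018))],col)
L([W(a,b,.058) for a,b in((-.1515,.004),(-.1515,.121),(-.1415,.121),(-.1415,.004))],(255,0,255))
L([W(-.09,b,.095) for b in(-.13,.13)],(0,255,255))
cv2.imwrite("pics/d2.png",big)
E
```

```text
(no output)
```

View pics/d2.png

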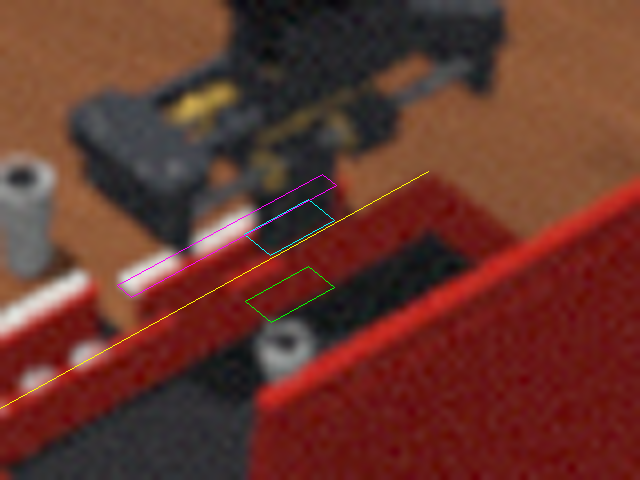

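```bash
python3 - <<'E'
from h import *
im=cv2.imread("pics/d0.png");S=8;x0,y0=235,160
big=cv2.resize(im[(y0-120)*3:(y0-120+60)*3,(x0-180)*3:(x0-180+80)*3],(640,480),interpolation=cv2.INTER_CUBIC)
for z,col in((.046,(0,255,0)),(.06,(255,255,0)),(.085,(0,0,255))):
    px=np.stack(proj("side",np.array([W(a,.066+b,z) for a,b in((-.194,-.018),(-.194,.018),(-.176,.018),(-.176,-.018))])),1)
    cv2.polylines(big,[((px-[x0,y0]+.5)*S).astype(int)],True,col,1)
cv2.imwrite("pics/d3.png",big)
E
```

```text
(no output)
```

View pics/d3.png

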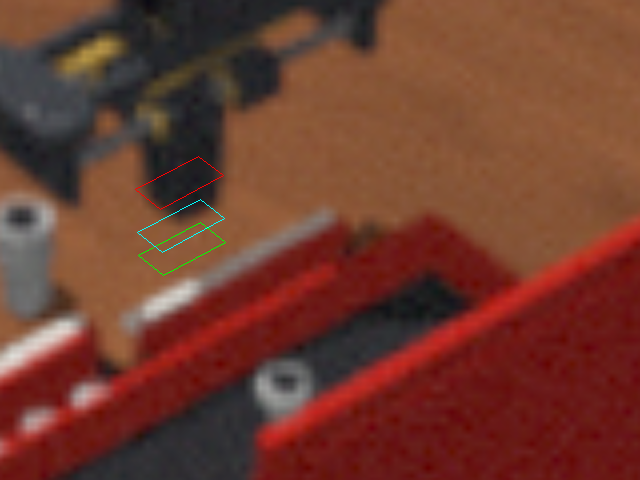

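The overlay shows that the shut fingertips are 2–3 cm higher than I assumed, and they passed over drawer a without touching it. I'll back out and measure where the tip really is.

>>> jog_arm(
  turn=[
    [0,0,0],
    [0,0,0],
    [0,0,0],
    [0,0,0],
    [0,0,0],
    [0,0,0],
    [0,0,0],
    [0,0,0],
  ],
  translation=[
    [0,0,-0.04],
    [0,0,-0.07],
    [-0.03,0,-0.07],
    [-0.07,0,-0.07],
    [-0.1,0,-0.07],
    [-0.1,0,-0.07],
    [-0.1,0,-0.07],
    [-0.1,0,-0.07],
  ],
  grip=[1,1,1,1,1,1,1,1],
)

```text
clock: 9.02
tool_pos: [0.4238, -0.2286, 0.1345]
eef_rot: [0.772, 0.636, 0.0, -0.001]
contact_force: [-0.6, -0.4, 0.9]
opening: 0.005
finger_force: 0.0
```

```bash
python3 - <<'E'
from h import *
s=r.get_state();p=s["tool_pos"];print(s["clock"],ch(p),s["opening"],R.from_quat(s["eef_rot"]).as_matrix().round(3).tolist())
out=[]
for n in("side","top"):
    im=cams.snapshot(n)[:,:,::-1];S=5
    X,Y=proj(n,p);x0,y0=int(X)-40,int(Y)-55
    big=cv2.resize(im[y0:y0+110,x0:x0+80],None,fx=S,fy=S,interpolation=cv2.INTER_CUBIC)
    def L(hu,hv,dz,col):
        px=np.stack(proj(n,np.array([p+a*u+b*v+[0,0,dz] for a,b in((-hu,-hv),(-hu,hv),(hu,hv),(hu,-hv))])),1)
        cv2.polylines(big,[((px-[x0,y0]+.5)*S).astype(int)],True,col,1)
    L(.009,.018,-.019,(0,255,0));L(.009,.018,.015,(0,0,255));L(.0375,.0935,.045,(255,255,0))
    out.append(big)
cv2.imwrite("pics/d4.png",np.hstack(out))
E
```

```text
9.025 [-0.2078  0.0669  0.1345] 0.005044096834815827 [[0.192, 0.981, -0.0], [0.981, -0.192, 0.001], [0.001, -0.0, -1.0]]
```

View pics/d4.png

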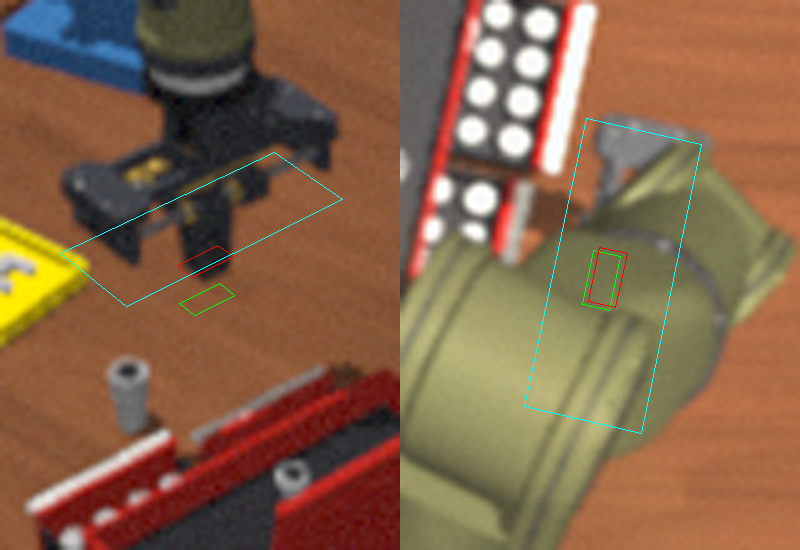

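```bash
python3 - <<'E'
from h import *
from scipy.optimize import least_squares
p=r.get_state()["tool_pos"]
sh=[("side",-.019,(7,-37)),("side",-.019,(-4,-28)),("side",.045,(11,-43)),("top",.045,(10,2)),("top",.045,(6,-8))]
def f(d):
    return np.concatenate([np.array(proj(n,p+[0,0,z]+d))-np.array(proj(n,p+[0,0,z]))-np.array(s)/5 for n,z,s in sh])
o=least_squares(f,[0,0,0]);print("world",o.x.round(4),"chest",[round(float(o.x@k),4) for k in(u,v)],(f(o.x)*5).round(0))
E
```

```text
world [-0.0016  0.0013  0.0314] chest [0.001, 0.0018] [ -6.   1.   5.  -8. -10.   5.  -6.  -2.  -2.   8.]
```

Both views agree: the whole tool sits about 30 mm higher than its reported z, and x and y are right. I'll allow for that, descend to a reported z of about 0.030, and repeat the push.

>>> jog_arm(
  turn=[
    [0,0,0],
    [0,0,0],
    [0,0,0],
    [0,0,0],
    [0,0,0],
    [0,0,0],
  ],
  translation=[
    [0.02,0,0.03],
    [0.023,0,0.06],
    [0.023,0,0.085],
    [0.023,0,0.1],
    [0.023,0,0.105],
    [0.023,0,0.105],
  ],
  grip=[1,1,1,1,1,1],
)

```text
clock: 9.88
tool_pos: [0.4281, -0.2076, 0.0298]
eef_rot: [0.773, 0.635, 0.0, 0.0]
contact_force: [-0.2, 0.9, -0.0]
opening: 0.002
finger_force: 0.0
```

>>> jog_arm(
  turn=[
    [0,0,0],
    [0,0,0],
    [0,0,0],
    [0,0,0],
    [0,0,0],
    [0,0,0],
    [0,0,0],
  ],
  translation=[
    [0.008,0,0],
    [0.014,0,0],
    [0.02,0,0],
    [0.025,0,0],
    [0.03,0,0],
    [0.035,0,0],
    [0.04,0,0],
  ],
  grip=[1,1,1,1,1,1,1],
)

```text
clock: 10.75
tool_pos: [0.436, -0.1683, 0.0296]
eef_rot: [0.773, 0.635, 0.0, 0.0]
contact_force: [-0.5, -2.0, 1.1]
opening: 0.007
finger_force: 1.4
```

```bash
python3 - <<'E'
from h import *
s=r.get_state();print(s["clock"],ch(s["tool_pos"]),s["contact_force"],s["contact_force"]@u)
im=cams.snapshot("side")
print([(ch(d["position"]),round(d["p"],2)) for d in models.place_of("side","drawer_a_lip")])
for vv in(.012,.02,.028,.035,.105,.115):
        al=np.arange(-.17,-.085,.002)
        X,Y=proj("side",np.array([c+a*u+vv*v+[0,0,.058] for a in al]))
        g=cv2.remap(im,X.astype(np.float32)[None],Y.astype(np.float32)[None],1)[0].astype(int)
        print(vv,[round(float(a),3) for a,p in zip(al,g) if p.min()>150])
E
```

```text
10.75 [-0.1464  0.0666  0.0296] [-0.47007533 -2.01291949  1.06876261] -2.065847394886277
[(array([-0.5001,  0.0296,  0.0045]), 0.49), (array([-0.1378,  0.0613,  0.0545]), 0.44)]
0.012 []
0.02 [-0.136, -0.134, -0.132, -0.13, -0.128]
0.028 [-0.136, -0.134, -0.132, -0.13, -0.128]
0.035 [-0.136, -0.134, -0.132, -0.13, -0.128]
0.105 []
0.115 []
```

Drawer a is moving, with about 2–3 N resisting. I'll carry on to a few millimetres short of home.

>>> jog_arm(
  turn=[
    [0,0,0],
    [0,0,0],
    [0,0,0],
    [0,0,0],
    [0,0,0],
    [0,0,0],
    [0,0,0],
  ],
  translation=[
    [0.005,0,0],
    [0.01,0,0],
    [0.015,0,0],
    [0.02,0,0],
    [0.025,0,0],
    [0.03,0,0],
    [0.033,0,0],
  ],
  grip=[1,1,1,1,1,1,1],
)

```text
clock: 11.72
tool_pos: [0.4424, -0.1355, 0.0296]
eef_rot: [0.772, 0.635, 0.0, 0.0]
contact_force: [1.6, -2.1, -0.7]
opening: 0.009
finger_force: 1.3
```

>>> jog_arm(
  turn=[
    [0,0,0],
    [0,0,0],
  ],
  translation=[
    [0.001,0,0],
    [0.002,0,0],
  ],
  grip=[1,1],
)

```text
clock: 11.98
tool_pos: [0.4426, -0.1341, 0.0296]
eef_rot: [0.773, 0.635, 0.0, 0.0]
contact_force: [0.6, -3.0, -0.2]
opening: 0.006
finger_force: 1.3
```

>>> jog_arm(
  turn=[
    [0,0,0],
    [0,0,0],
  ],
  translation=[
    [0.001,0,0],
    [0.0015,0,0],
  ],
  grip=[1,1],
)

```text
clock: 12.22
tool_pos: [0.4429, -0.1325, 0.0296]
eef_rot: [0.773, 0.635, 0.0, 0.0]
contact_force: [1.3, -3.2, -0.1]
opening: 0.007
finger_force: 1.3
```

>>> jog_arm(
  turn=[
    [0,0,0],
    [0,0,0],
  ],
  translation=[
    [0.0008,0,0],
    [0.0015,0,0],
  ],
  grip=[1,1],
)

```text
clock: 12.48
tool_pos: [0.443, -0.1321, 0.0296]
eef_rot: [0.773, 0.634, -0.0, 0.001]
contact_force: [-0.6, -5.6, -0.7]
opening: 0.005
finger_force: 3.0
```

>>> jog_arm(
  turn=[
    [0,0,0],
    [0,0,0],
  ],
  translation=[
    [0.0006,0,0],
    [0.001,0,0],
  ],
  grip=[1,1],
)

```text
clock: 12.72
tool_pos: [0.443, -0.1321, 0.0296]
eef_rot: [0.773, 0.634, -0.001, 0.001]
contact_force: [0.4, -8.6, -0.2]
opening: 0.002
finger_force: 3.8
```

Drawer a is against its hard stop: the position has stalled while the force rose to 8.6 N. I'll back off, hop over the socket and go to drawer b.

>>> jog_arm(
  turn=[
    [0,0,0],
    [0,0,0],
    [0,0,0],
    [0,0,0],
    [0,0,0],
    [0,0,0],
    [0,0,0],
    [0,0,0],
    [0,0,0],
    [0,0,0],
    [0,0,0],
    [0,0,0],
  ],
  translation=[
    [-0.02,0,0],
    [-0.05,0,0],
    [-0.065,0,-0.03],
    [-0.07,0,-0.07],
    [-0.085,0.04,-0.075],
    [-0.097,0.09,-0.075],
    [-0.097,0.139,-0.075],
    [-0.097,0.139,-0.075],
    [-0.097,0.139,-0.04],
    [-0.097,0.139,-0.01],
    [-0.097,0.139,0],
    [-0.097,0.139,0],
  ],
  grip=[1,1,1,1,1,1,1,1,1,1,1,1],
)

```text
clock: 14.22
tool_pos: [0.5596, -0.2513, 0.0292]
eef_rot: [0.773, 0.635, -0.0, -0.001]
contact_force: [-0.3, -0.2, 0.4]
opening: -0.0
finger_force: 0.0
```

```bash
python3 - <<'E'
from h import *
s=r.get_state();print(s["clock"],ch(s["tool_pos"]),s["contact_force"])
for n in("side","top"):
    cams.snapshot(n)
    for k in("drawer_a_lip","drawer_b_lip","chest"): print(n,k,[(ch(d["position"]),round(d["p"],2)) for d in models.place_of(n,k)[:2]])
E
```

```text
14.225 [-0.2038 -0.0708  0.0292] [-0.3259563  -0.19911204  0.35732153]
side drawer_a_lip []
side drawer_b_lip [(array([-0.166 , -0.0661,  0.0545]), 0.59)]
side chest [(array([ 0.001 ,  0.0011, -0.0002]), 0.84), (array([-0.248 ,  0.0173,  0.0252]), 0.4)]
top drawer_a_lip []
top drawer_b_lip [(array([-0.1667, -0.0636,  0.0596]), 0.62)]
top chest [(array([ 0.0037,  0.0007, -0.0019]), 0.76)]
```

>>> jog_arm(
  turn=[
    [0,0,0],
    [0,0,0],
    [0,0,0],
    [0,0,0],
    [0,0,0],
    [0,0,0],
    [0,0,0],
    [0,0,0],
    [0,0,0],
    [0,0,0],
    [0,0,0],
    [0,0,0],
    [0,0,0],
    [0,0,0],
    [0,0,0],
    [0,0,0],
  ],
  translation=[
    [0.01,0,0],
    [0.018,0,0],
    [0.024,0,0],
    [0.03,0,0],
    [0.036,0,0],
    [0.042,0,0],
    [0.048,0,0],
    [0.054,0,0],
    [0.06,0,0],
    [0.066,0,0],
    [0.072,0,0],
    [0.077,0,0],
    [0.082,0,0],
    [0.086,0,0],
    [0.089,0,0],
    [0.0905,0,0],
  ],
  grip=[1,1,1,1,1,1,1,1,1,1,1,1,1,1,1,1],
)

```text
clock: 16.62
tool_pos: [0.5786, -0.1631, 0.0297]
eef_rot: [0.773, 0.635, 0.0, 0.0]
contact_force: [1.2, -3.1, 0.2]
opening: 0.004
finger_force: 1.3
```

>>> jog_arm(
  turn=[
    [0,0,0],
    [0,0,0],
  ],
  translation=[
    [0.001,0,0],
    [0.002,0,0],
  ],
  grip=[1,1],
)

```text
clock: 16.88
tool_pos: [0.5788, -0.1615, 0.0297]
eef_rot: [0.773, 0.635, 0.0, 0.0]
contact_force: [1.5, -3.8, -0.4]
opening: 0.007
finger_force: 1.3
```

>>> jog_arm(
  turn=[
    [0,0,0],
    [0,0,0],
  ],
  translation=[
    [0.001,0,0],
    [0.0015,0,0],
  ],
  grip=[1,1],
)

```text
clock: 17.12
tool_pos: [0.579, -0.16, 0.0297]
eef_rot: [0.773, 0.635, 0.0, 0.0]
contact_force: [0.8, -4.8, 0.5]
opening: 0.005
finger_force: 1.6
```

>>> jog_arm(
  turn=[
    [0,0,0],
    [0,0,0],
  ],
  translation=[
    [0.001,0,0],
    [0.0015,0,0],
  ],
  grip=[1,1],
)

```text
clock: 17.38
tool_pos: [0.5791, -0.1599, 0.0297]
eef_rot: [0.773, 0.635, -0.001, 0.001]
contact_force: [-0.1, -6.1, 0.1]
opening: 0.007
finger_force: 2.9
```

>>> jog_arm(
  turn=[
    [0,0,0],
    [0,0,0],
  ],
  translation=[
    [0.0006,0,0],
    [0.001,0,0],
  ],
  grip=[1,1],
)

```text
clock: 17.62
tool_pos: [0.5791, -0.1599, 0.0297]
eef_rot: [0.773, 0.634, -0.001, 0.001]
contact_force: [0.3, -6.9, -0.6]
opening: 0.001
finger_force: 3.6
```

Drawer b is home too (stalled, 7 N). Now I'll back off, rise, and cross over the lid to stand behind it.

>>> jog_arm(
  turn=[
    [0,0,0],
    [0,0,0],
    [0,0,0],
    [0,0,0],
    [0,0,0],
    [0,0,0],
    [0,0,0],
    [0,0,0],
    [0,0,0],
    [0,0,0],
    [0,0,0],
    [0,0,0],
    [0,0,0],
    [0,0,0],
    [0,0,0],
    [0,0,0],
    [0,0,0],
    [0,0,0],
  ],
  translation=[
    [-0.02,0,0],
    [-0.05,0,0],
    [-0.05,0,-0.05],
    [-0.05,0,-0.11],
    [-0.05,0,-0.17],
    [-0.05,0,-0.23],
    [-0.05,0,-0.29],
    [-0.05,0,-0.34],
    [-0.05,0,-0.34],
    [-0.05,0,-0.34],
    [0.0,-0.02,-0.34],
    [0.05,-0.03,-0.34],
    [0.11,-0.05,-0.34],
    [0.17,-0.07,-0.34],
    [0.23,-0.07,-0.34],
    [0.278,-0.07,-0.34],
    [0.278,-0.07,-0.34],
    [0.278,-0.07,-0.34],
  ],
  grip=[1,1,1,1,1,1,1,1,1,1,1,1,1,1,1,1,1,1],
)

```text
clock: 19.88
tool_pos: [0.5637, 0.1279, 0.368]
eef_rot: [0.773, 0.635, -0.002, -0.001]
contact_force: [-0.5, -0.8, -0.9]
opening: 0.002
finger_force: 0.0
```

```bash
python3 - <<'E'
from h import *
s=r.get_state();p=s["tool_pos"];print(s["clock"],ch(p),s["contact_force"],s["q"])
im=cams.snapshot("side")
for k in("lid_edge","drawer_a_lip","drawer_b_lip","chest","lid_hinge"): print(k,[(ch(d["position"]),round(d["p"],2)) for d in models.place_of("side",k)[:2]])
S=4;X,Y=proj("side",p);x0,y0=int(X)-75,int(Y)-50
big=cv2.resize(im[y0:y0+140,x0:x0+150,::-1],None,fx=S,fy=S,interpolation=cv2.INTER_CUBIC)
def L(P,col):
    px=np.stack(proj("side",np.array(P)),1);cv2.polylines(big,[((px-[x0,y0]+.5)*S).astype(int)],True,col,1)
for dz,col in((-.019,(0,255,0)),(.012,(255,0,255))):
    L([p+a*u+b*v+[0,0,dz] for a,b in((-.009,-.018),(-.009,.018),(.009,.018),(.009,-.018))],col)
L([W(.09,-.13,.095),W(.09,.13,.095),W(.124,.132,.273),W(.124,-.132,.273)],(0,255,255))
cv2.imwrite("pics/l0.png",big)
E
```

```text
19.875 [ 0.1689 -0.0013  0.368 ] [-0.48906686 -0.79197194 -0.94406095] [-0.59447848  0.5305589   0.5072067   1.53354563 -0.27105973  1.15225366
 -0.2296471 ]
lid_edge []
drawer_a_lip []
drawer_b_lip []
chest [(array([ 0.0015, -0.0019, -0.0034]), 0.66)]
lid_hinge [(array([ 0.0895, -0.004 ,  0.0905]), 0.6)]
```

View pics/l0.png

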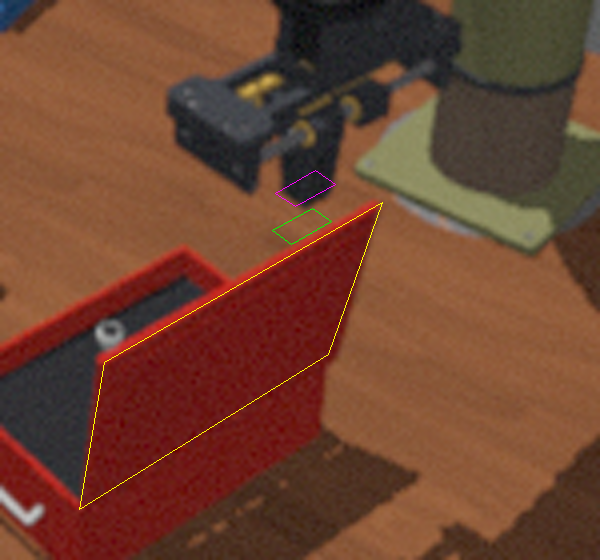

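The corrected tip box (magenta, near (307,188)) lies right on the fingertip, so the 31 mm correction holds here too. The tip is clear behind the lid. Next I'll compute the arc that closes it.

```bash
python3 - <<'E'
from h import *
ph=np.concatenate([np.linspace(1.75,.2,32),np.linspace(.16,.0,6)])
rho,off=.16,.0105
a=.09-rho*np.cos(ph)+off*np.sin(ph)+.009; z=.095+rho*np.sin(ph)+off*np.cos(ph)-.012
p=ch(r.get_state()["tool_pos"])
print("start",(.17-p[0]).round(3),p[2]-.238)
for k,A,Z in zip(ph,a,z): print(round(k,2),"[%.3f, 0, %.3f]"%(A-.17,-(Z-.238)), "abs %.4f %.4f"%(A,Z))
E
```

```text
start 0.001 0.13169999999999998
1.75 [-0.032, 0, -0.001] abs 0.1379 0.2386
1.7 [-0.040, 0, -0.002] abs 0.1300 0.2403
1.65 [-0.048, 0, -0.004] abs 0.1221 0.2417
1.6 [-0.056, 0, -0.005] abs 0.1142 0.2426
1.55 [-0.064, 0, -0.005] abs 0.1062 0.2432
1.5 [-0.072, 0, -0.005] abs 0.0982 0.2433
1.45 [-0.080, 0, -0.005] abs 0.0901 0.2431
1.4 [-0.088, 0, -0.004] abs 0.0822 0.2425
1.35 [-0.096, 0, -0.003] abs 0.0742 0.2414
1.3 [-0.104, 0, -0.002] abs 0.0663 0.2400
1.25 [-0.111, 0, -0.000] abs 0.0585 0.2381
1.2 [-0.119, 0, 0.002] abs 0.0508 0.2359
1.15 [-0.127, 0, 0.005] abs 0.0432 0.2333
1.1 [-0.134, 0, 0.008] abs 0.0358 0.2304
1.05 [-0.142, 0, 0.011] abs 0.0285 0.2270
1.0 [-0.149, 0, 0.015] abs 0.0214 0.2233
0.95 [-0.156, 0, 0.019] abs 0.0145 0.2193
0.9 [-0.162, 0, 0.023] abs 0.0078 0.2149
0.85 [-0.169, 0, 0.028] abs 0.0013 0.2101
0.8 [-0.175, 0, 0.033] abs -0.0049 0.2051
0.75 [-0.181, 0, 0.038] abs -0.0109 0.1997
0.7 [-0.187, 0, 0.044] abs -0.0166 0.1941
0.65 [-0.192, 0, 0.050] abs -0.0220 0.1882
0.6 [-0.197, 0, 0.056] abs -0.0271 0.1820
0.55 [-0.202, 0, 0.062] abs -0.0319 0.1756
0.5 [-0.206, 0, 0.069] abs -0.0364 0.1689
0.45 [-0.211, 0, 0.076] abs -0.0405 0.1620
0.4 [-0.214, 0, 0.083] abs -0.0443 0.1550
0.35 [-0.218, 0, 0.090] abs -0.0477 0.1477
0.3 [-0.221, 0, 0.098] abs -0.0508 0.1403
0.25 [-0.223, 0, 0.105] abs -0.0534 0.1328
0.2 [-0.226, 0, 0.113] abs -0.0557 0.1251
0.16 [-0.227, 0, 0.119] abs -0.0573 0.1189
0.13 [-0.228, 0, 0.124] abs -0.0584 0.1138
0.1 [-0.229, 0, 0.129] abs -0.0593 0.1088
0.06 [-0.230, 0, 0.134] abs -0.0600 0.1037
0.03 [-0.231, 0, 0.139] abs -0.0606 0.0986
0.0 [-0.231, 0, 0.144] abs -0.0610 0.0935
```

>>> jog_arm(
  turn=[
    [0,0,0],
    [0,0,0],
    [0,0,0],
    [0,0,0],
    [0,0,0],
    [0,0,0],
  ],
  translation=[
    [0,0,0.04],
    [0,0,0.08],
    [0,0,0.11],
    [0,0,0.13],
    [0,0,0.131],
    [0,0,0.131],
  ],
  grip=[1,1,1,1,1,1],
)

```text
clock: 20.92
tool_pos: [0.5654, 0.1286, 0.2395]
eef_rot: [0.773, 0.635, 0.001, 0.0]
contact_force: [0.2, 0.2, -1.3]
opening: 0.002
finger_force: 0.0
```

>>> jog_arm(
  turn=[
    [0,0,0],
    [0,0,0],
    [0,0,0],
    [0,0,0],
    [0,0,0],
    [0,0,0],
    [0,0,0],
    [0,0,0],
    [0,0,0],
    [0,0,0],
    [0,0,0],
    [0,0,0],
  ],
  translation=[
    [-0.012,0,0],
    [-0.022,0,0],
    [-0.032,0,-0.001],
    [-0.04,0,-0.002],
    [-0.048,0,-0.004],
    [-0.056,0,-0.005],
    [-0.064,0,-0.005],
    [-0.072,0,-0.005],
    [-0.08,0,-0.005],
    [-0.088,0,-0.004],
    [-0.096,0,-0.003],
    [-0.104,0,-0.002],
  ],
  grip=[1,1,1,1,1,1,1,1,1,1,1,1],
)

```text
clock: 22.42
tool_pos: [0.5442, 0.0264, 0.2402]
eef_rot: [0.773, 0.635, -0.0, -0.0]
contact_force: [1.2, 4.3, -1.3]
opening: 0.008
finger_force: 1.7
```

```bash
python3 - <<'E'
from h import *
s=r.get_state();print(s["clock"],ch(s["tool_pos"]),s["contact_force"]@u,s["contact_force"])
for n in("side","top"):
    cams.snapshot(n)
    for k in("lid_edge","chest"): print(n,k,[(ch(d["position"]),round(d["p"],2)) for d in models.place_of(n,k)[:2]])
E
```

```text
22.425 [ 0.0656 -0.0019  0.2402] 4.415651188700998 [ 1.19219886  4.26552041 -1.34906168]
side lid_edge [(array([ 0.053 , -0.0026,  0.2687]), 0.69)]
side chest [(array([-0.003 ,  0.0005, -0.0012]), 0.89)]
top lid_edge []
top chest [(array([0.0046, 0.0012, 0.0004]), 0.86)]
```

The lid is following (edge now at about 1.3 rad, 4.4 N). I'll continue along the arc.

>>> jog_arm(
  turn=[
    [0,0,0],
    [0,0,0],
    [0,0,0],
    [0,0,0],
    [0,0,0],
    [0,0,0],
    [0,0,0],
    [0,0,0],
    [0,0,0],
    [0,0,0],
    [0,0,0],
    [0,0,0],
    [0,0,0],
    [0,0,0],
  ],
  translation=[
    [-0.007,0,0.002],
    [-0.015,0,0.004],
    [-0.023,0,0.007],
    [-0.03,0,0.01],
    [-0.038,0,0.013],
    [-0.045,0,0.017],
    [-0.052,0,0.021],
    [-0.058,0,0.025],
    [-0.065,0,0.03],
    [-0.071,0,0.035],
    [-0.077,0,0.04],
    [-0.083,0,0.046],
    [-0.088,0,0.052],
    [-0.093,0,0.058],
  ],
  grip=[1,1,1,1,1,1,1,1,1,1,1,1,1,1],
)

```text
clock: 24.48
tool_pos: [0.5263, -0.0648, 0.1822]
eef_rot: [0.773, 0.635, -0.0, -0.0]
contact_force: [0.8, 2.1, 0.8]
opening: 0.01
finger_force: 1.0
```

>>> jog_arm(
  turn=[
    [0,0,0],
    [0,0,0],
    [0,0,0],
    [0,0,0],
    [0,0,0],
    [0,0,0],
    [0,0,0],
    [0,0,0],
    [0,0,0],
    [0,0,0],
  ],
  translation=[
    [-0.005,0,0.006],
    [-0.009,0,0.013],
    [-0.014,0,0.02],
    [-0.017,0,0.027],
    [-0.021,0,0.034],
    [-0.024,0,0.042],
    [-0.026,0,0.049],
    [-0.029,0,0.057],
    [-0.03,0,0.063],
    [-0.031,0,0.067],
  ],
  grip=[1,1,1,1,1,1,1,1,1,1],
)

```text
clock: 25.72
tool_pos: [0.5205, -0.0949, 0.1152]
eef_rot: [0.773, 0.635, -0.0, -0.0]
contact_force: [-0.2, 1.5, 1.3]
opening: 0.005
finger_force: 0.8
```

```bash
python3 - <<'E'
from h import *
s=r.get_state();print(s["clock"],ch(s["tool_pos"]),s["contact_force"]@u,s["contact_force"])
for n in("side","top"):
    cams.snapshot(n)
    for k in("lid_edge","chest"): print(n,k,[(ch(d["position"]),round(d["p"],2)) for d in models.place_of(n,k)[:2]])
E
```

```text
25.725 [-0.058  -0.0021  0.1152] 1.4159130666040154 [-0.21661119  1.48599581  1.3224449 ]
side lid_edge []
side chest [(array([-0.0017, -0.0027, -0.0032]), 0.81)]
top lid_edge []
top chest [(array([-0.0966,  0.0642,  0.0554]), 0.62), (array([-0.4664, -0.1282,  0.0083]), 0.61)]
```

>>> jog_arm(
  turn=[
    [0,0,0],
    [0,0,0],
    [0,0,0],
    [0,0,0],
    [0,0,0],
  ],
  translation=[
    [-0.001,0,0.004],
    [-0.001,0,0.008],
    [-0.002,0,0.011],
    [-0.002,0,0.014],
    [-0.002,0,0.016],
  ],
  grip=[1,1,1,1,1],
)

```text
clock: 26.65
tool_pos: [0.5203, -0.0969, 0.1002]
eef_rot: [0.773, 0.635, 0.0, -0.0]
contact_force: [-3.2, 2.7, 24.3]
opening: 0.002
finger_force: 11.8
```

>>> jog_arm(
  turn=[
    [0,0,0],
    [0,0,0],
  ],
  translation=[
    [0,0,0.0015],
    [0,0,0.003],
  ],
  grip=[1,1],
)

```text
clock: 26.9
tool_pos: [0.5203, -0.0969, 0.1]
eef_rot: [0.773, 0.635, 0.001, 0.0]
contact_force: [-7.8, 3.7, 47.3]
opening: 0.003
finger_force: 24.0
```

A firm stop at 47 N. I'll lift off straight up, move clear and check how the lid lies.

>>> jog_arm(
  turn=[
    [0,0,0],
    [0,0,0],
    [0,0,0],
    [0,0,0],
    [0,0,0],
    [0,0,0],
    [0,0,0],
    [0,0,0],
    [0,0,0],
    [0,0,0],
    [0,0,0],
    [0,0,0],
    [0,0,0],
  ],
  translation=[
    [0,0,-0.01],
    [0,0,-0.05],
    [0,0,-0.1],
    [0,0,-0.15],
    [0,0,-0.2],
    [-0.06,0,-0.2],
    [-0.12,0,-0.2],
    [-0.18,0,-0.2],
    [-0.24,0,-0.2],
    [-0.28,0,-0.2],
    [-0.28,0,-0.2],
    [-0.28,0,-0.2],
    [-0.28,0,-0.2],
  ],
  grip=[1,1,1,1,1,1,1,1,1,1,1,1,1],
)

```text
clock: 28.52
tool_pos: [0.4667, -0.3696, 0.2963]
eef_rot: [0.772, 0.636, 0.0, -0.001]
contact_force: [1.3, 0.4, 1.1]
opening: 0.009
finger_force: 0.0
```

```bash
python3 - <<'E'
from h import *
s=r.get_state();print(s["clock"],ch(s["tool_pos"]),s["contact_force"])
out=[]
for n in("side","top"):
    im=cams.snapshot(n)
    for k in("lid_edge","lid_hinge","drawer_a_lip","drawer_b_lip","chest","socket_front_c","jar"): print(n,k,[(ch(d["position"]),round(d["p"],2)) for d in models.place_of(n,k)[:2]])
    S=4;X,Y=proj(n,W(-.03,0,.08));x0,y0=int(X)-50,int(Y)-50
    if n=="side":S=5
    big=cv2.resize(im[y0:y0+(100 if S==5 else 125),x0:x0+(90 if S==5 else 85),::-1],None,fx=S,fy=S,interpolation=cv2.INTER_CUBIC)
    def L(P,col):
        px=np.stack(proj(n,np.array(P)),1);cv2.polylines(big,[((px-[x0,y0]+.5)*S).astype(int)],True,col,1)
    L([W(-.09,-.132,.104),W(-.09,.132,.104),W(.09,.132,.104),W(.09,-.132,.104)],(0,255,0))
    L([W(-.1,-.121,.058),W(-.1,.121,.058),W(-.09,.121,.058),W(-.09,-.121,.058)],(255,255,0))
    out.append(big)
cv2.imwrite("pics/f.png",np.hstack(out))
E
```

```text
28.525 [-0.3378 -0.0025  0.2963] [1.33041282 0.44297299 1.10666684]
side lid_edge [(array([-0.084 , -0.0005,  0.1051]), 0.63)]
side lid_hinge [(array([ 0.0907, -0.0018,  0.0918]), 0.89)]
side drawer_a_lip []
side drawer_b_lip []
side chest [(array([-0.0041, -0.0017, -0.0012]), 0.74), (array([-0.2494,  0.0168,  0.0285]), 0.44)]
side socket_front_c [(array([-0.2462,  0.0164,  0.0276]), 0.62), (array([-0.4817, -0.0784,  0.0025]), 0.48)]
side jar [(array([ 0.1547, -0.1439, -0.0062]), 0.92)]
top lid_edge [(array([-0.0883, -0.0054,  0.1024]), 0.73), (array([ 0.0033,  0.0007, -0.    ]), 0.61)]
top lid_hinge [(array([ 0.0913, -0.0015,  0.0932]), 0.65)]
top drawer_a_lip [(array([-0.0982,  0.0654,  0.0562]), 0.37)]
top drawer_b_lip [(array([-0.0995, -0.0664,  0.0579]), 0.53)]
top chest [(array([ 0.002 , -0.0015, -0.001 ]), 0.65)]
top socket_front_c [(array([-0.2488,  0.0201,  0.026 ]), 0.54)]
top jar [(array([ 0.1569, -0.1425,  0.0022]), 0.79)]
```

View pics/f.png

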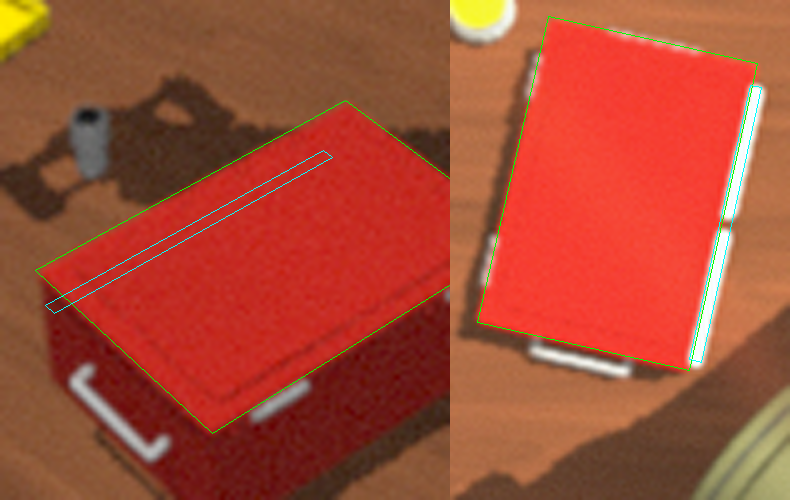

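The lid outline lies on the shut rectangle in both views, with its edge at z ≈ 0.104. Both lips are at their home line (top view, about (745,150) and (712,295)), and the jar, the front socket and the chest haven't moved. I'll hand it in.

```bash
python3 -c "
from plant import r
print(r.finish_job())"
```

```text
the job is handed in; nothing more can be done
None
```

The job is handed in at about 29 s: both drawers are home against their stops, the lid is flat shut, and the chest, jar and front socket are where they started; I couldn't see the small socket in the well once the lid closed, and didn't re-measure the tray or the bottles.

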